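# Straightedge to the blank, length stop to its notch

## Robot

A 7-joint arm with a two-finger parallel gripper is mounted at the origin on the work surface. World frame = base frame: x ahead of the robot, y to its left, z up, the work surface at z = 0. Lengths are in m, angles in rad, forces in N, time in s.
With the tool pointing down it reaches from about 0.425 to 0.925 m from the base axis. Payload 6.8 kg.
Tool frame: the origin (TCP) lies on the centre line of the jaws, within the pads' length; the fingertips stand 25 mm ahead of it and the grasp point (between the pads) lies 6 mm ahead of it; z points along the fingers, y is the line along which they close (so a half turn about z gives the same grasp; the last joint's range is limited). The gripper opens to 85 mm and grips with 20 to 120 N. Pads are 22 mm wide; open, the fingers measure 114 mm over their backs; the gripper's body (76 mm by 85 mm) begins 54 mm behind the grasp point. The pads swing forward as they close: fully open they stand 13 mm farther back than shut.
Start: joints at [-1.313, 0.477, 0.022, 1.555, -0.011, 1.109, -0.083], TCP at [0.241, 0.63, 0.256] pointing down, gripper open.
Joint ranges: [-2.96, 2.96], [-0.34, 2.1], [-1.41, 1.46], [0.24, 2.44], [-1.37, 4.51], [0.17, 1.92], [-2.96, 2.96]. Speed limits (rad/s): [2.39, 2.39, 3.14, 3.14, 3.14, 3.14, 3.14].

## Interface

Orientations are given as a rotation vector (axis times angle).
In Python, from bench import telemetry, grab_frame, job gives the robot as it stands.
- The arm moves only by the tool apply_moves, never from a script. Its argument "rows" is a list of rows, each a list of 2 entries, a list of its own where there are three numbers: the shift along the tool's x, y, z each as a share of 250 mm, from -1 to 1, then the turn, a rotation vector about the tool's x, y, z each as a share of pi rad, from -1 to 1. A call has 1 to 10 rows; each row is the pose to reach, as a shift and turn from the pose commanded when the call began, along the tool's axes at that moment, turning the shorter way round; what a row does not reach only later rows make up. A row lasts 1/8 s, in which the tool goes at most 62.5 mm and 10.7 degrees, less where a joint would pass 70% of its speed; a pose out of reach is approached as far as the arm can. A call with a number of a shift or a turn outside -1 to 1 is refused whole. A call with a gripper value outside its range is refused whole. "jaw" is the gripper's target within -1 to 1 (fully open at 1, half-way at 0, shut at -1), set as the call begins (left out, the last holds). The fingers move at their own pace and stop on an object; "newtons" is the grip in N (left out, the last holds). Time passes only in rows, so rows that repeat a pose let the fingers close. It gives the time, the measured TCP pose, the force, the opening and the grip force at its end, in the units of the state.
- telemetry.get_obs(): the state, without advancing time (a new reading comes with each control period).
- grab_frame(name): name is "side" or "top" or "wrist"; returns a dict with "frame" (384x512x3 uint8, red, green, blue), "vertical_fov" (degrees; the focal length in pixels is half the picture's height over the tangent of half this angle, whatever the lens; pixels are square), "cx", "cy" (the principal point, pixels), "origin" and "attitude" of the camera in the world. Camera axes: x right, y up, looking along -z (the intrinsics and any distortion apply to the point x, -y, -z); pixel columns grow to the right and rows downward; lengths in m; the calibration is good to about 2 mm. A picture is of the moment at which its call begins. There is no depth.
- job.hand_in(): hands the job in; it is judged then, once.
The state is a dict: "clock": time; "joints": joint angles; "qvel": joint speeds; "tau": joint torques, N m; "tcp_pos": TCP position; "orientation": TCP orientation; "contact_force": force on the tool from outside, world axes, zero at the start; "moment": the same for the moment, N m; "grip_width": finger opening in m; "gripper_force": force on a finger pad.
Only numpy, scipy, OpenCV 4.12 (cv2) and the standard library are available. Lean on these libraries where they do the work, as an engineer would, in place of code of your own. Each camera call takes 0.05 s, during which the arm holds its last target. There are 200 camera calls.

## Task

Set up the cutting jig for the next sole: lay the steel straightedge flat on the plywood baseboard, flush along the free long edge of the pinned fibreboard blank (the edge away from the rail) and about midway along it, and let go of it. Then take the length stop by its post and slide it along its rail away from the robot until its ball clicks into the notch of the steel clip, without running on past the notch, and finish with the gripper still holding the post there. Leave the straightedge lying flush and the other things on the bench where they are.

Things in the scene. Friction and masses are not known exactly. Their poses are not given: they have to be found in the camera images.
- rule_mid (a point): Loose steel straightedge lying flat on the bench: base strip 180 long (x) x 40 wide (y) x 6 thick, with an upright ridge to grip along its middle, 140 long x 16 wide, top 40 above the underside. This point is its centre, 20 above the underside. x along its length, y across, z up; both ways round are alike. About 0.25 to 0.45 kg.
- edge (a point): Middle of the free long edge of the blank, at the level of the baseboard's top (12 above the bench). x runs along the edge, away from the robot; y points out of the blank, onto the bare strip of baseboard (80 wide) where the straightedge goes; z up.
- post (a point): Centre of the square upright aluminium post, 24 x 24 and 50 tall, of the length stop; 70 above the bench (post's top 95, top of the plate under it 45). x along the rail, away from the robot. The stop sits in the notch when the post is level with the notch along x.
- notch (a point): Middle of the notch: two round ridges across the ball's track on a small fixed steel clip beside the rail, 13 apart, tops 22 above the bench; 35 to the right of the rail's middle line (y = -35 seen from the post). x along the rail, away from the robot. Its place along the rail differs from start to start.
- hammer: Loose hammer, 240 long, to leave alone. Origin under its middle.
- glue: Loose green glue bottle, 56 across, 130 tall, to leave alone. Origin at its underside.
- spool: Loose wooden spool, 44 across, 42 tall, to leave alone. Origin at its underside.
- tin: Loose round dark tin, 44 across, 20 tall, standing on the blank near its far end, to leave alone. Origin at its underside.
- tape: Loose black roll of tape, 70 across, 25 tall, to leave alone. Origin at its underside.
- last: Loose wooden shoe last, 185 long, 55 wide, 72 tall, to leave alone. Origin at its underside.
- pencil: Loose flat pencil, 130 x 12 x 9, to leave alone. Origin at its underside.
- stop: Aluminium length stop sliding on the rail with 1 to 2 N of drag; a flat arm reaches over the blank, 54 from the post, top 39 above the bench. Its spring ball meets the first ridge 14 before the notch: resistance rises to some 7 to 10 N, falls 6.5 before it, then the ball snaps in and centres the stop if let go. Origin on the bench under the post, x as the post's.
- jig: Fixed cutting jig: plywood baseboard 340 (x) x 280 (y) x 12; nailed on it the rectangular fibreboard blank, 220 (x) x 100 x 10 thick, and beside it, to the right, the steel rail along x, its middle line 130 from the blank's free edge. Origin on the bench, 30 right of that edge's middle; x away from the robot along the rail.
- rule: The straightedge of rule_mid. Origin at its underside, under its centre; x along its length, z up.
Things that resemble listed ones, but are neither listed nor needed, are in the scene too. What is shaped like the rule but pink is not meant.

How it is judged:
On the way, in this order (a step that is already met when the one before it is completed fails the run):
1. the straightedge lies flush against the blank's free edge, let go (y of rule_mid in the frame of edge between 0.0175 and 0.0225 m and x of rule_mid in the frame of edge between -0.05 and 0.05 m and z of rule_mid in the frame of edge between 0.017 and 0.023 m and angle between the x axis of rule_mid and the x axis of edge, either way round below 0.03 rad and contact force between the fingers and rule below 0.3 N and not (x of post in the frame of notch between -0.003 and 0.003 m)), for 0.3 s.
2. the stop is held by the fingers with its ball in the notch (x of post in the frame of notch between -0.003 and 0.003 m and contact force between the fingers and stop above 2 N), for 0.3 s.
At the end, for the whole second after the job is handed in: The straightedge lies still, flat on the baseboard and let go, flush on the blank's free edge (side within 2.5 mm, parallel within 0.03 rad, centre within 50 mm of the edge's middle); the stop is still, within 3 mm of the notch, held by the fingers (over 2 N); other things moved under 30 mm (all of step 2 and y of rule_mid in the frame of edge between 0.0175 and 0.0225 m and x of rule_mid in the frame of edge between -0.05 and 0.05 m and z of rule_mid in the frame of edge between 0.017 and 0.023 m and angle between the x axis of rule_mid and the x axis of edge, either way round below 0.03 rad and contact force between the fingers and rule below 0.3 N and linear speed of each of stop, rule below 0.01 m/s); the arm keeps its last pose, push and grip.
It fails at once if the stop ran on past the notch (more than 12 mm beyond it) (x of post in the frame of notch above 0.012 m).
It fails at once if another thing on the bench was disturbed (moved over 30 mm) (distance of any of hammer, glue, spool, tin, tape, last, pencil from where it was at the start of the episode above 0.03 m).
It also fails if it takes over 64 s, if anything falls off the work surface, if the arm or the gripper's body presses on something with over 40 N, if the wrist force passes 120 N, or if a joint passes its speed limit or range.

## Working session

There is one attempt and no reset: what is moved stays moved. The work goes in short steps, Python scripts to look and compute and a tool call to move; the robot and the scene stay as the last step left them, time stands still between calls to the robot, and variables do not carry over. Pictures are saved under pics/ and viewed, at most 11 in all, crops included, and the job is handed in when it is done.

Besides the shell and the picture viewer there is one more tool, called after "Emit:" as name(argument=value, ...), one argument or row to a line, values as JSON. apply_moves: Moves the arm, as the interface text tells. Its arguments: {"type":"object","properties":{"rows":{"type":"array"},"jaw":{"type":"number"},"newtons":{"type":"number"}},"required":["rows"]}

```bash
mkdir -p pics
cat > h.py <<'E'
import numpy as np,cv2
from scipy.spatial.transform import Rotation as R
from bench import telemetry,grab_frame,job
def look(n,fn=None):
    f=grab_frame(n)
    if fn: cv2.imwrite('pics/'+fn,f['frame'][:,:,::-1])
    return f
def rot(a):
    a=np.array(a,float)
    return a if a.shape==(3,3) else R.from_rotvec(a).as_matrix() if a.size==3 else R.from_quat(a).as_matrix()
E
python3 - <<'E'
from h import *
for n in ('top','side','wrist'):
    f=look(n,n+'0.png'); print(n,{k:v for k,v in f.items() if k!='frame'})
a=[cv2.imread(f'pics/{n}0.png') for n in ('top','side')]
print(telemetry.get_obs())
E
```

```text
top {'vertical_fov': 45.15762762764322, 'cx': 253.90248427646503, 'cy': 192.96129275955, 'origin': array([0.30045901, 0.01855027, 1.44148747]), 'attitude': array([ 0.10914324, -0.09829247, -1.5889957 ])}
side {'vertical_fov': 55.12142924927711, 'cx': 247.83504738832866, 'cy': 189.43531097258077, 'origin': array([ 0.30598705, -0.90750726,  1.03013297]), 'attitude': array([ 0.78472201, -0.07861022, -0.21369288])}
wrist {'vertical_fov': 64.97508910625736, 'cx': 259.0575559107628, 'cy': 194.55479990181882, 'origin': array([0.1800422 , 0.65229271, 0.37350665]), 'attitude': array([-0.23339788, -0.15898057,  1.19755763])}
{'clock': 0.15, 'joints': array([-1.31311198,  0.47762353,  0.02237867,  1.5561747 , -0.01149379,
        1.10929163, -0.08309798]), 'qvel': array([ 0.00036891, -0.00089694, -0.00021785, -0.00268458,  0.00118071,
        0.00011421, -0.00022501]), 'tau': array([ 3.68082285e-03, -5.96925366e+01,  1.61082175e+00, -2.81491792e+01,
        1.27117621e-02,  6.56497286e-03, -1.47478352e-05]), 'tcp_pos': array([0.24131443, 0.6299659 , 0.2555617 ]), 'orientation': array([-5.71358521e-01, -3.08906200e+00,  2.13925793e-03]), 'contact_force': array([-0.40453418, -0.88584652,  0.22807165]), 'moment': array([0.01918385, 0.00860759, 0.01211608]), 'gripper_force': 0.0, 'grip_width': 0.08529750157151286}
```

View pics/top0.png

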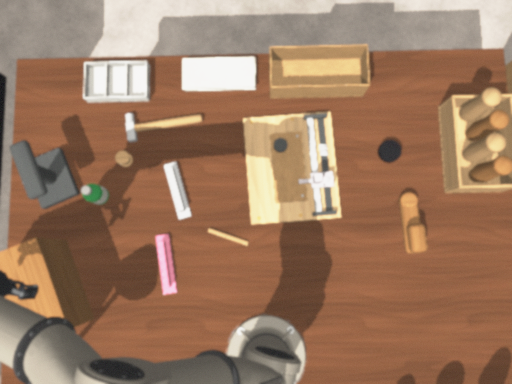

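View pics/side0.png

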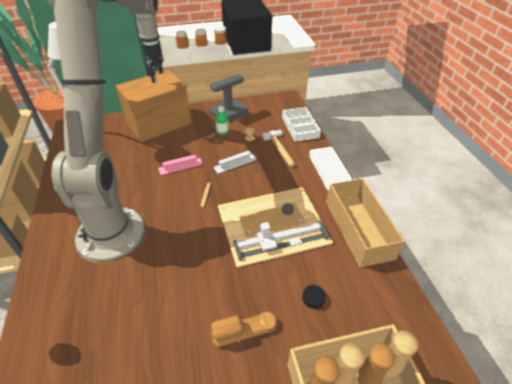

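The top view shows two possible rules: the steel one at about (177,190) and a pink one at (165,264), which isn't meant. I choose the steel one. The blank spans columns 272–307 with its free edge on the left (+y). The stop post is near (318,180) and the clip sits right of the rail. Next I'll take a close crop and measure.

```bash
cat >> h.py <<'E'
def ray(f,u,v):
    F=f['frame'].shape[0]/2/np.tan(np.radians(f['vertical_fov'])/2)
    d=np.stack([(np.asarray(u,float)-f['cx'])/F,-(np.asarray(v,float)-f['cy'])/F,-np.ones_like(np.asarray(u,float))],-1)
    return d@rot(f['attitude']).T
def onz(f,u,v,z):
    d=ray(f,u,v);o=np.array(f['origin']); return o+d*((z-o[2])/d[...,2])[...,None]
def px(f,p):
    F=f['frame'].shape[0]/2/np.tan(np.radians(f['vertical_fov'])/2)
    c=(np.asarray(p,float)-f['origin'])@rot(f['attitude'])
    return np.stack([f['cx']-F*c[...,0]/c[...,2],f['cy']+F*c[...,1]/c[...,2]],-1)
E
python3 - <<'E'
from h import *
f=look('top');im=f['frame']
A=cv2.resize(im[150:230,150:250,::-1],None,fx=4,fy=4,interpolation=cv2.INTER_CUBIC)
B=cv2.resize(im[105:230,240:345,::-1],None,fx=4,fy=4,interpolation=cv2.INTER_CUBIC)
c=np.zeros((500,820,3),np.uint8);c[:320,:400]=A;c[:,400:]=B
cv2.imwrite('pics/crop1.png',c[:,:800])
for n,(u,v) in dict(rule=(177,190),hammer=(166,124),glue=(94,193),tin=(280,145),tape=(390,150),bb_nl=(250,223),bb_fl=(244,118),bb_fr=(333,112),bb_nr=(341,217)).items(): print(n,onz(f,u,v,.012).round(3))
hsv=cv2.cvtColor(im,cv2.COLOR_RGB2HSV)
m=((hsv[...,1]<60)&(hsv[...,2]>90)).astype(np.uint8);m[:150]=0;m[230:]=0;m[:,:150]=0;m[:,215:]=0
cs=max(cv2.findContours(m,0,2)[0],key=cv2.contourArea)
r=cv2.minAreaRect(cs);b=cv2.boxPoints(r);print(r);print(onz(f,b[:,0],b[:,1],.006).round(3))
E
```

```text
rule [0.504 0.267 0.012]
hammer [0.718 0.302 0.012]
glue [0.5   0.527 0.012]
tin [ 0.641 -0.059  0.012]
tape [ 0.617 -0.405  0.012]
bb_nl [0.396 0.04  0.012]
bb_fl [0.732 0.053 0.012]
bb_fr [ 0.745 -0.231  0.012]
bb_nr [ 0.409 -0.242  0.012]
((177.03709411621094, 189.98959350585938), (58.548213958740234, 14.714088439941406), 74.35775756835938)
[[0.59  0.316 0.006]
 [0.602 0.271 0.006]
 [0.422 0.221 0.006]
 [0.41  0.265 0.006]]
```

View pics/crop1.png

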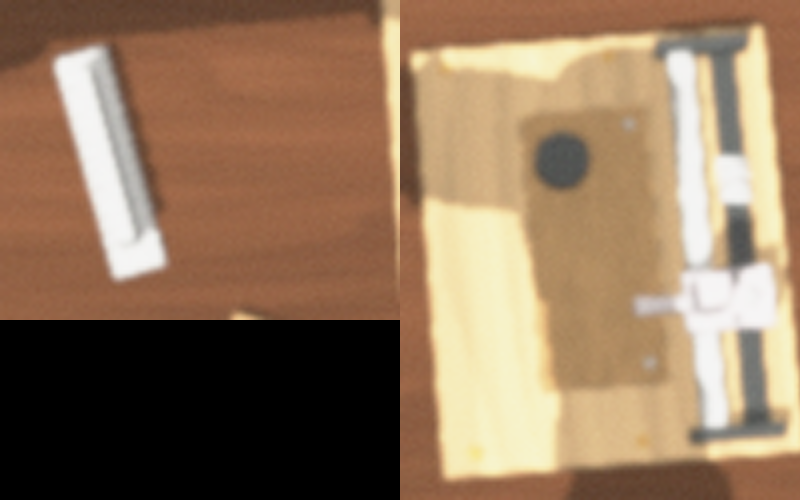

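The crop confirms the steel rule: a bare-metal strip with a ridge, at about (177,190), with no other steel lookalike nearby. The blank's free edge runs from crop (522,115) to (548,388). The post is at crop (713,290), and the white clip is at crop (733,180). The baseboard measures 0.34 x 0.28, as it should.

```bash
cat >> h.py <<'E'
def plan(p,yaw,cmd=None):
    """shares to reach TCP p, tool down with tool y along yaw+90deg (either way), from measured (or given) pose"""
    o=telemetry.get_obs();P,Q=cmd if cmd else (o['tcp_pos'],o['orientation'])
    T=rot(Q);best=None
    for s in (1,-1):
        y=s*np.array([-np.sin(yaw),np.cos(yaw),0]);z=np.array([0,0,-1.]);G=np.stack([np.cross(y,z),y,z],1)
        r=R.from_matrix(T.T@G).as_rotvec()
        if best is None or np.linalg.norm(r)<np.linalg.norm(best): best=r
    print('shift',(T.T@(np.array(p)-P)/.25).round(4),'turn',(best/np.pi).round(4),'q7',o['joints'][6].round(2))
E
python3 - <<'E'
from h import *
f=look('top')
g=lambda x,y,z:onz(f,240+(x-400)/4,105+y/4,z).round(4)
print('edge far/near',g(522,115,.022),g(548,388,.022))
print('post top',g(713,290,.095),'clip',g(733,180,.02),'rail',g(683,50,.03),g(715,428,.03),'tin',g(562,160,.042))
plan([.506,.268,.2],.27)
E
```

```text
edge far/near [ 0.6758 -0.0297  0.022 ] [ 0.4589 -0.0444  0.022 ]
post top [ 0.5209 -0.1648  0.095 ] clip [ 0.6203 -0.194   0.02  ] rail [ 0.7233 -0.1574  0.03  ] [ 0.4245 -0.171   0.03  ] tin [ 0.6341 -0.0591  0.042 ]
shift [-1.5067 -0.9739  0.2243] turn [-2.000e-04 -1.000e-04 -2.024e-01] q7 -0.08
```

Emit:
apply_moves(
  rows=[
    [[-0.2, -0.13, 0], [0, 0, -0.05]],
    [[-0.4, -0.26, 0], [0, 0, -0.1]],
    [[-0.6, -0.39, 0.03], [0, 0, -0.15]],
    [[-0.8, -0.52, 0.06], [0, 0, -0.2]],
    [[-0.98, -0.64, 0.1], [0, 0, -0.2]],
  ],
  jaw=0.3,
)

```text
clock: 0.88
tcp_pos: [0.4144, 0.3913, 0.2314]
orientation: [-0.412, 3.114, 0.001]
contact_force: [1.0, 0.6, -0.5]
grip_width: 0.0556
gripper_force: 0.0
```

Run:
```python
from h import *
plan([.506,.268,.2],.27)
```

```text
shift [-0.2253 -0.5716  0.1255] turn [ 0.0001  0.0002 -0.0021] q7 0.96
```

Emit:
apply_moves(
  rows=[
    [[-0.08, -0.2, 0.03], [0, 0, 0]],
    [[-0.16, -0.4, 0.08], [0, 0, 0]],
    [[-0.23, -0.57, 0.125], [0, 0, 0]],
    [[-0.23, -0.57, 0.125], [0, 0, 0]],
  ],
)

```text
clock: 1.38
tcp_pos: [0.5076, 0.2657, 0.1991]
orientation: [0.399, -3.115, 0.004]
contact_force: [-0.2, -0.2, 0.1]
grip_width: 0.0555
gripper_force: 0.0
```

Run:
```python
from h import *
f=look('wrist','w1.png');print(telemetry.get_obs()['tcp_pos'])
print(px(f,np.array([[.506,.268,.04]])))
```

```text
[0.50629063 0.26865588 0.19960225]
[[263.88745517 184.11207179]]
```

View pics/w1.png

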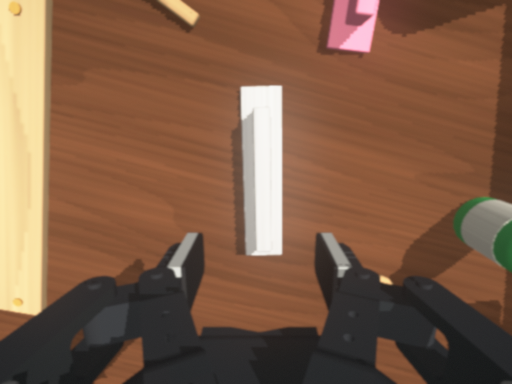

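The wrist view shows the rule upright at columns 241–282, rows 86–255, between the fingers, with the baseboard at left. I'll measure its corners.

Run:
```python
from h import *
f=look('wrist');im=f['frame']
hsv=cv2.cvtColor(im,cv2.COLOR_RGB2HSV)
m=((hsv[...,1]<60)&(hsv[...,2]>90)).astype(np.uint8);m[:,:225]=0;m[:,300:]=0;m[270:]=0;m[:70]=0
c=max(cv2.findContours(m,0,2)[0],key=cv2.contourArea)
q=cv2.approxPolyDP(c,6,True)[:,0];print(q.tolist());print(onz(f,q[:,0],q[:,1],.006).round(4).tolist())
s=((hsv[...,1]<60)&(hsv[...,2]>225))
for v in (95,120,150,180,210,240,250): print(v,im[v,238:288:2].mean(-1).astype(int).tolist())
```

```text
[[239, 86], [242, 254], [276, 255], [278, 87]]
[[0.4236, 0.2248, 0.006], [0.5971, 0.2709, 0.006], [0.5884, 0.3085, 0.006], [0.4148, 0.2619, 0.006]]
95 [223, 242, 243, 245, 245, 245, 244, 246, 246, 246, 245, 247, 245, 244, 247, 248, 245, 244, 245, 242, 189, 109, 103, 103, 102]
120 [158, 193, 177, 180, 181, 177, 216, 240, 245, 245, 245, 246, 246, 244, 238, 245, 246, 244, 245, 243, 190, 114, 109, 108, 107]
150 [106, 167, 175, 177, 179, 177, 196, 238, 243, 244, 244, 245, 246, 245, 238, 245, 246, 245, 245, 242, 188, 113, 109, 111, 110]
180 [83, 138, 174, 174, 177, 178, 184, 232, 243, 243, 243, 244, 245, 244, 240, 244, 245, 244, 245, 241, 178, 117, 115, 115, 113]
210 [83, 104, 164, 175, 175, 175, 176, 222, 243, 243, 242, 243, 244, 245, 241, 240, 245, 244, 245, 241, 175, 114, 110, 110, 110]
240 [77, 82, 137, 171, 172, 173, 171, 197, 240, 242, 241, 242, 243, 244, 241, 236, 243, 243, 243, 238, 162, 105, 103, 103, 103]
250 [71, 76, 141, 173, 171, 170, 176, 207, 235, 238, 237, 237, 239, 240, 237, 237, 242, 242, 242, 237, 160, 104, 103, 103, 103]
```

Run:
```python
from h import *
plan([.506,.2665,.041],.261)
```

```text
shift [ 0.0019 -0.0167  0.6359] turn [ 0.0001 -0.0001  0.0002] q7 1.24
```

Emit:
apply_moves(
  rows=[
    [[0, -0.015, 0.2], [0, 0, 0]],
    [[0, -0.015, 0.4], [0, 0, 0]],
    [[0, -0.015, 0.55], [0, 0, 0]],
    [[0, -0.015, 0.636], [0, 0, 0]],
    [[0, -0.015, 0.636], [0, 0, 0]],
  ],
)

```text
clock: 2.1
tcp_pos: [0.5046, 0.2683, 0.0398]
orientation: [0.415, -3.111, 0.0]
contact_force: [-0.2, -0.3, 0.6]
grip_width: 0.0556
gripper_force: 0.0
```

Emit:
apply_moves(
  rows=[
    [[0, 0, 0], [0, 0, 0]],
    [[0, 0, 0], [0, 0, 0]],
    [[0, 0, 0], [0, 0, 0]],
    [[0, 0, 0], [0, 0, 0]],
  ],
  jaw=-1,
  newtons=50,
)

```text
clock: 2.6
tcp_pos: [0.5072, 0.2678, 0.0425]
orientation: [-0.411, 3.113, 0.002]
contact_force: [-1.7, 0.4, 7.2]
grip_width: 0.0148
gripper_force: 50.2
```

Emit:
apply_moves(
  rows=[
    [[0, 0, -0.1], [0, 0, 0]],
    [[0, 0, -0.25], [0, 0, 0]],
    [[0, 0, -0.4], [0, 0, 0]],
    [[0, 0, -0.4], [0, 0, 0]],
  ],
)

```text
clock: 3.1
tcp_pos: [0.5082, 0.2679, 0.1441]
orientation: [-0.41, 3.109, 0.004]
contact_force: [-0.2, 0.1, -3.7]
grip_width: 0.015
gripper_force: 49.4
```

Run:
```python
from h import *
o=telemetry.get_obs();print(o['contact_force'],o['grip_width'])
plan([.567,.02,.14],.045)
```

```text
[-0.16218129  0.07633677 -3.67652099] 0.01503354982495792
shift [ 0.0298 -1.0187  0.0141] turn [0.0008 0.0018 0.0691] q7 1.25
```

Emit:
apply_moves(
  rows=[
    [[0, -0.15, 0], [0, 0, 0.01]],
    [[0.01, -0.35, 0], [0, 0, 0.03]],
    [[0.02, -0.55, 0], [0, 0, 0.05]],
    [[0.03, -0.75, 0], [0, 0, 0.069]],
    [[0.03, -0.92, 0], [0, 0, 0.069]],
    [[0.03, -1, 0], [0, 0, 0.069]],
    [[0.03, -1, 0], [0, 0, 0.069]],
  ],
)

```text
clock: 3.98
tcp_pos: [0.5633, 0.0213, 0.1398]
orientation: [0.066, -3.139, 0.002]
contact_force: [-0.3, 0.6, -2.6]
grip_width: 0.0149
gripper_force: 49.4
```

Run:
```python
from h import *
f=look('wrist','w2.png');o=telemetry.get_obs();print(o['tcp_pos'],o['orientation'])
print('pred edge px',px(f,np.array([[.6758,-.0297,.022],[.4589,-.0444,.022]])))
```

```text
[0.56319193 0.02332972 0.13987306] [ 6.97142636e-02 -3.13867505e+00  1.11186386e-04]
pred edge px [[199.46050819 313.71437616]
 [176.09714363  53.31836482]]
```

View pics/w2.png

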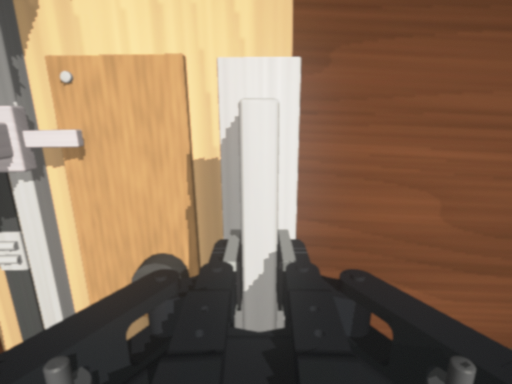

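The wrist view shows the rule gripped centrally at columns 218–300. The blank's free edge runs from (184,54) to about (190,240). The stop is at (10,140) and the clip at (10,250), lower left.

Run:
```python
from h import *
f=look('wrist');im=f['frame'].astype(int)
for v in (70,110,150,175,200,230): print(v,[tuple(x) for x in im[v,176:202:2][:,[0,2]].tolist()])
# rule left edge & right edge, blank edge fits
lab=im.sum(-1)
e=[];L=[];Rr=[];B=[]
hsv=cv2.cvtColor(f['frame'],cv2.COLOR_RGB2HSV);sat=hsv[...,1].astype(int)
for v in range(65,225,5):
    r=cv2.GaussianBlur(lab[v:v+1].astype(np.float32),(1,1),0)[0]
    i=170+np.argmin(np.diff(r[170:205]));e.append((i+.5,v))
    s=np.where(sat[v,205:320]<45)[0]+205;L.append((s[0],v));Rr.append((s[-1],v))
def ln(p,z):
    p=np.array(p,float);k=np.polyfit(p[:,1],p[:,0],1)
    for _ in range(3):
        r=abs(p[:,0]-np.polyval(k,p[:,1]));g=r<max(1.5,np.median(r)*2);k=np.polyfit(p[g,1],p[g,0],1)
    q=np.array([70,220]);P=onz(f,np.polyval(k,q),q,z);d=P[1]-P[0]
    print(P.round(4).tolist(),'yaw',np.arctan2(d[1],d[0]).round(4),g.sum());return P,d
ln(e,.022);
o=telemetry.get_obs();print(o['tcp_pos']);zu=o['tcp_pos'][2]-.0415
ln(L,zu+.006);ln(Rr,zu+.006)
# blank corners near: row 54
print('near corner',onz(f,np.array([184.]),np.array([54.]),.022).round(4))
```

```text
70 [(218, 111), (209, 106), (192, 97), (152, 79), (224, 130), (248, 163), (249, 163), (248, 161), (246, 159), (244, 156), (243, 153), (240, 150), (240, 149)]
110 [(219, 111), (223, 114), (224, 115), (218, 111), (179, 92), (190, 106), (245, 156), (249, 166), (248, 163), (247, 161), (245, 158), (244, 155), (241, 152)]
150 [(218, 111), (215, 108), (215, 110), (215, 109), (216, 110), (200, 102), (166, 89), (234, 141), (249, 164), (248, 163), (247, 160), (245, 157), (243, 154)]
175 [(223, 115), (221, 114), (217, 110), (220, 113), (223, 115), (195, 99), (137, 72), (121, 67), (171, 100), (183, 107), (182, 107), (178, 105), (175, 103)]
200 [(220, 113), (222, 113), (221, 113), (218, 110), (216, 110), (212, 108), (191, 98), (137, 71), (118, 66), (172, 101), (182, 107), (179, 105), (174, 103)]
230 [(214, 109), (214, 109), (217, 110), (217, 110), (207, 105), (200, 102), (160, 82), (145, 74), (128, 68), (116, 64), (169, 99), (179, 105), (176, 104)]
[[0.47, -0.0392, 0.022], [0.5859, -0.0346, 0.022]] yaw 0.0396 28
[0.56323505 0.02457045 0.14005413]
[[0.4789, -0.0015, 0.1046], [0.5543, 0.0022, 0.1046]] yaw 0.0483 32
[[0.4772, 0.0375, 0.1046], [0.5526, 0.0412, 0.1046]] yaw 0.0483 32
near corner [[ 0.4591 -0.0368  0.022 ]]
```

Run:
```python
from h import *
plan([.567,-.007,.057],.041)
```

```text
shift [-0.0098 -0.127   0.3321] turn [ 0.0002 -0.0006  0.0017] q7 1.53
```

Emit:
apply_moves(
  rows=[
    [[-0.01, -0.06, 0], [0, 0, 0.002]],
    [[-0.01, -0.127, 0.08], [0, 0, 0.002]],
    [[-0.01, -0.127, 0.18], [0, 0, 0.002]],
    [[-0.01, -0.127, 0.28], [0, 0, 0.002]],
    [[-0.01, -0.127, 0.33], [0, 0, 0.002]],
    [[-0.01, -0.127, 0.33], [0, 0, 0.002]],
    [[-0.01, -0.127, 0.33], [0, 0, 0.002]],
  ],
)

```text
clock: 4.95
tcp_pos: [0.5688, -0.0079, 0.0593]
orientation: [-0.062, 3.14, 0.0]
contact_force: [-0.4, 0.7, -3.1]
grip_width: 0.0147
gripper_force: 49.3
```

Run:
```python
from h import *
plan([.567,-.007,.0535],.041)
f=look('wrist');im=f['frame'].astype(int)
sat=cv2.cvtColor(f['frame'],cv2.COLOR_RGB2HSV)[...,1].astype(int);lab=im.sum(-1)
for v in range(30,230,20): print(v,np.where(sat[v,170:330]<45)[0][[0,-1]]+170, 150+np.argmin(np.diff(lab[v,150:215])))
o=telemetry.get_obs();print(o['tcp_pos'],o['contact_force'])
```

```text
shift [0.0069 0.004  0.0234] turn [ 0.      0.0004 -0.0004] q7 1.6Traceback (most recent call last):
  File "<stdin>", line 5, in <module>
IndexError: index 0 is out of bounds for axis 0 with size 0
```

Emit:
apply_moves(
  rows=[
    [[0, 0, 0.012], [0, 0, 0]],
    [[0, 0, 0.022], [0, 0, 0]],
    [[0, 0, 0.022], [0, 0, 0]],
    [[0, 0, 0.022], [0, 0, 0]],
  ],
)

```text
clock: 5.5
tcp_pos: [0.5685, -0.0079, 0.0545]
orientation: [-0.062, 3.14, 0.001]
contact_force: [-3.5, 0.4, 10.7]
grip_width: 0.0151
gripper_force: 51.2
```

Emit:
apply_moves(
  rows=[
    [[0, 0, -0.002], [0, 0, 0]],
    [[0, -0.008, -0.002], [0, 0, 0]],
    [[0, -0.016, -0.002], [0, 0, 0]],
    [[0, -0.022, -0.002], [0, 0, 0]],
    [[0, -0.022, -0.002], [0, 0, 0]],
  ],
)

```text
clock: 6.12
tcp_pos: [0.5694, -0.0116, 0.0545]
orientation: [-0.064, 3.139, 0.003]
contact_force: [-0.5, 5.1, 5.7]
grip_width: 0.0149
gripper_force: 50.7
```

Emit:
apply_moves(
  rows=[
    [[0, -0.004, 0], [0, 0, 0]],
    [[0, -0.006, 0], [0, 0, 0]],
    [[0, -0.006, 0], [0, 0, 0]],
  ],
)

```text
clock: 6.5
tcp_pos: [0.5694, -0.0118, 0.0546]
orientation: [-0.066, 3.139, 0.005]
contact_force: [-1.4, 7.1, 6.7]
grip_width: 0.015
gripper_force: 50.8
```

Emit:
apply_moves(
  rows=[
    [[0, -0.006, 0], [0, 0, 0]],
    [[0, -0.012, 0], [0, 0, 0]],
    [[0, -0.012, 0], [0, 0, 0]],
    [[0, -0.012, 0], [0, 0, 0]],
  ],
)

```text
clock: 7.0
tcp_pos: [0.5693, -0.0126, 0.0546]
orientation: [-0.07, 3.139, 0.008]
contact_force: [-3.0, 12.2, 9.0]
grip_width: 0.015
gripper_force: 51.3
```

Run:
```python
from h import *
f=look('wrist','w3.png');o=telemetry.get_obs();print(o['tcp_pos'],o['contact_force'],o['moment'])
f=look('top');cv2.imwrite('pics/t3.png',cv2.resize(f['frame'][105:230,200:345,::-1],None,fx=4,fy=4))
```

```text
[ 0.56922222 -0.01263025  0.05461264] [-3.53791495 10.95160061  9.97350156] [2.54743104 0.60584934 0.4794319 ]
```

View pics/w3.png

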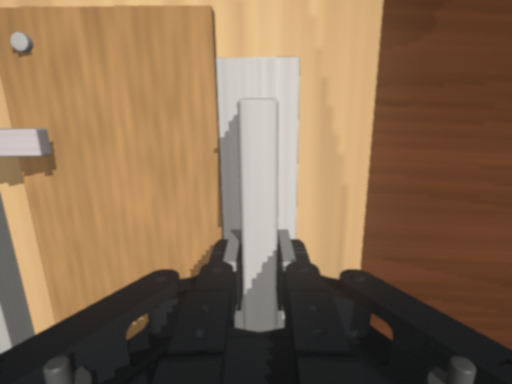

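The rule now sits against the blank's edge: strip left side at columns 218–222, blank edge at 213–220. The side force rises with each push, so it's touching the edge. I'll ease off the push, then release.

Emit:
apply_moves(
  rows=[
    [[0, 0.009, -0.001], [0, 0, 0]],
    [[0, 0.009, -0.001], [0, 0, 0]],
  ],
)

```text
clock: 7.35
tcp_pos: [0.5692, -0.0124, 0.0546]
orientation: [-0.068, 3.139, 0.005]
contact_force: [-1.7, 6.7, 5.8]
grip_width: 0.015
gripper_force: 50.9
```

Emit:
apply_moves(
  rows=[
    [[0, 0, 0], [0, 0, 0]],
    [[0, 0, 0], [0, 0, 0]],
    [[0, 0, 0], [0, 0, 0]],
    [[0, 0, 0], [0, 0, 0]],
  ],
  jaw=-0.1,
)

```text
clock: 7.85
tcp_pos: [0.5683, -0.0162, 0.0537]
orientation: [0.061, -3.141, 0.0]
contact_force: [-0.9, -0.1, -0.7]
grip_width: 0.0386
gripper_force: 0.0
```

Emit:
apply_moves(
  rows=[
    [[0, 0, -0.1], [0, 0, 0]],
    [[0, 0, -0.3], [0, 0, 0]],
    [[0, 0, -0.5], [0, 0, 0]],
    [[0, 0, -0.5], [0, 0, 0]],
  ],
)

```text
clock: 8.35
tcp_pos: [0.5711, -0.016, 0.183]
orientation: [-0.061, 3.133, 0.001]
contact_force: [0.2, -0.8, -0.7]
grip_width: 0.0391
gripper_force: 0.0
```

Run:
```python
from h import *
f=look('wrist','w4.png');o=telemetry.get_obs();print(o['tcp_pos'],o['contact_force'])
plan([.52,-.165,.16],.042)
```

```text
[ 0.56948553 -0.0158552   0.18058869] [-0.15629086  0.15085522 -0.25341536]
shift [ 0.2215 -0.5884  0.0813] turn [ 0.0001  0.0013 -0.0009] q7 1.59
```

View pics/w4.png

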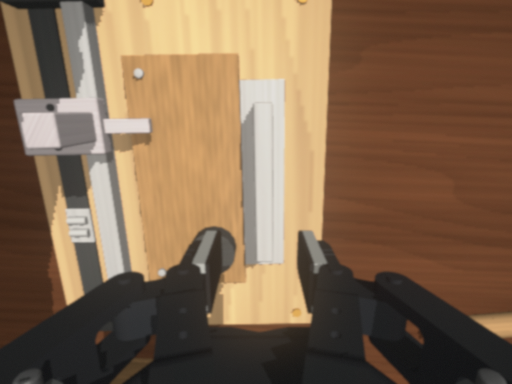

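The rule is released and flat against the blank (strip at columns 241–284). The post is at about (75,130), and the notch ridges on the clip are near (78,220)–(82,235). I'll check the flushness and measure the post and notch.

Run:
```python
from h import *
f=look('wrist');im=f['frame'];lab=im.astype(int).sum(-1);sat=cv2.cvtColor(im,cv2.COLOR_RGB2HSV)[...,1].astype(int)
A=[];B=[];C=[]
for v in range(90,225,5):
    s=np.where(sat[v,230:300]<50)[0]+230;A.append((s[0],v));C.append((s[-1],v))
    if v<210:B.append((225+np.argmin(np.diff(lab[v,225:s[0]+1])),v)) if s[0]>228 else 0
def ln(p,z,n):
    p=np.array(p,float);k=np.polyfit(p[:,1],p[:,0],1)
    for _ in range(3):
        r=abs(p[:,0]-np.polyval(k,p[:,1]));g=r<max(1.2,np.median(r)*2);k=np.polyfit(p[g,1],p[g,0],1)
    P=onz(f,np.polyval(k,[95,220]),np.array([95,220]),z);d=P[1]-P[0];print(n,P.round(4).tolist(),'yaw',np.arctan2(d[1],d[0]).round(4),g.sum())
ln(A,.018,'strip L');ln(C,.018,'strip R');ln(B,.022,'blank')
a=im[60:290,10:140,::-1];t=look('top')['frame'][125:200,290:345,::-1]
c=np.zeros((600,760,3),np.uint8);a=cv2.resize(a[:,:],None,fx=2.5,fy=2.5,interpolation=cv2.INTER_CUBIC);t=cv2.resize(t,None,fx=7,fy=7,interpolation=cv2.INTER_CUBIC)
c[:a.shape[0],:a.shape[1]]=a;c[:t.shape[0],360:360+t.shape[1]]=t[:600,:400];cv2.imwrite('pics/c5.png',c)
```

```text
strip L [[0.4903, -0.0376, 0.018], [0.6075, -0.0306, 0.018]] yaw 0.0596 27
strip R [[0.4888, 0.0015, 0.018], [0.606, 0.0077, 0.018]] yaw 0.0527 27
blank [[0.4906, -0.0403, 0.022], [0.6061, -0.0332, 0.022]] yaw 0.0609 23
```

View pics/c5.png

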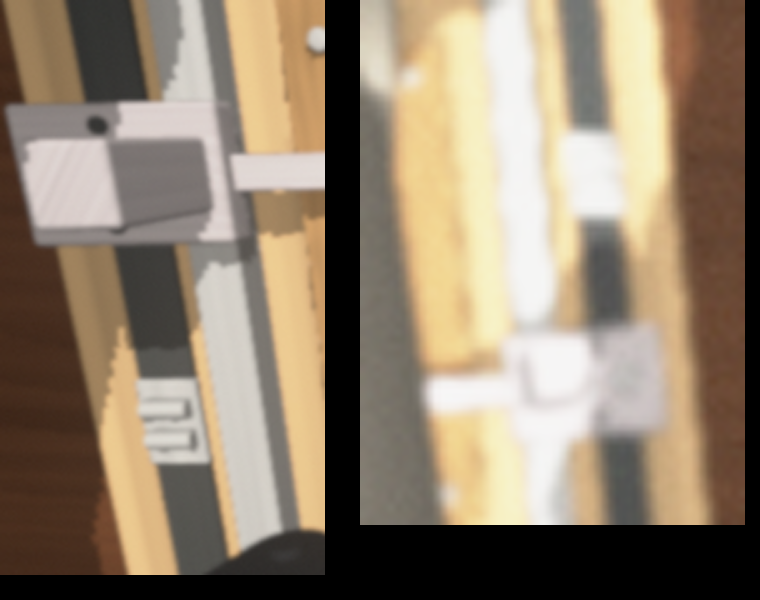

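The close-up shows the post's top at crop (70,183), and two notch ridges at crop (163,408) and (170,440), well past the stop.

Run:
```python
from h import *
f=look('wrist');im=f['frame']
for v in (90,120,150,180,210): print(v,im[v,228:256].mean(-1).astype(int).tolist())
o=f['origin'];print('cam',o)
n=onz(f,np.array([76.6]),np.array([229.6]),.022)[0];p=onz(f,np.array([38.]),np.array([133.2]),.095)[0]
t=look('top');p2=onz(t,np.array([318.]),np.array([178.1]),.095)[0];n2=onz(t,np.array([323.3]),np.array([150.]),.018)[0]
ax=np.array([np.cos(.044),np.sin(.044),0])
for a,b in((n,p),(n2,p2)): print(b.round(4),a.round(4),'dx',(a-b)@ax,'dy',(a-b)@[-ax[1],ax[0],0])
plan([.52,-.165,.16],.044)
```

```text
90 [160, 160, 160, 160, 160, 161, 159, 156, 152, 148, 151, 176, 205, 213, 212, 211, 212, 214, 216, 217, 217, 216, 216, 217, 215, 215, 216, 217]
120 [156, 157, 156, 153, 152, 153, 156, 158, 158, 156, 154, 155, 177, 203, 212, 209, 203, 192, 176, 162, 153, 147, 146, 145, 147, 162, 187, 204]
150 [154, 155, 154, 153, 151, 150, 150, 152, 152, 151, 145, 129, 116, 123, 136, 141, 141, 141, 142, 143, 145, 145, 144, 143, 143, 151, 174, 195]
180 [152, 154, 157, 159, 159, 157, 155, 154, 154, 155, 154, 153, 147, 136, 131, 136, 140, 140, 141, 141, 142, 143, 142, 143, 142, 141, 156, 183]
210 [150, 150, 151, 152, 153, 152, 149, 147, 148, 151, 154, 150, 134, 116, 111, 124, 136, 140, 140, 141, 141, 142, 142, 143, 143, 145, 151, 171]
cam [ 0.50221542 -0.01986952  0.29619514]
[ 0.5207 -0.164   0.095 ] [ 0.6186 -0.1928  0.022 ] dx 0.09655446897175363 dy -0.03308198929085393
[ 0.5191 -0.164   0.095 ] [ 0.6207 -0.1945  0.018 ] dx 0.1001716961436451 dy -0.03495711184347499
shift [ 0.2126 -0.5888  0.07  ] turn [-0.     -0.0009 -0.0015] q7 1.59
```

The rule is flush: brown goes straight to steel with only a 1–2 px dark seam. The post is at (0.520,-0.164), and the notch is about 0.098 m further along the rail. The sideways offset reads -33 to -35 mm against the -35 mm given.

Emit:
apply_moves(
  rows=[
    [[0.05, -0.2, 0], [0, 0, 0]],
    [[0.13, -0.4, 0.03], [0, 0, 0]],
    [[0.213, -0.58, 0.07], [0, 0, 0]],
    [[0.213, -0.587, 0.07], [0, 0, 0]],
    [[0.213, -0.587, 0.07], [0, 0, 0]],
  ],
  jaw=0.5,
)

```text
clock: 9.22
tcp_pos: [0.5207, -0.164, 0.1604]
orientation: [0.062, -3.14, -0.001]
contact_force: [0.7, 1.1, 0.8]
grip_width: 0.0639
gripper_force: 0.0
```

Run:
```python
from h import *
f=look('wrist','w6.png');o=telemetry.get_obs();print(o['tcp_pos'])
x,y=.520,-.164;c=np.array([[x,y,.095]]);print(px(f,c))
plan([.520,-.164,.076],.044)
```

```text
[ 0.52128236 -0.163186    0.16072039]
[[261.29362806 217.18642118]]
shift [ 0.005  -0.0033  0.3389] turn [ 0.0003 -0.0002 -0.001 ] q7 1.89
```

View pics/w6.png

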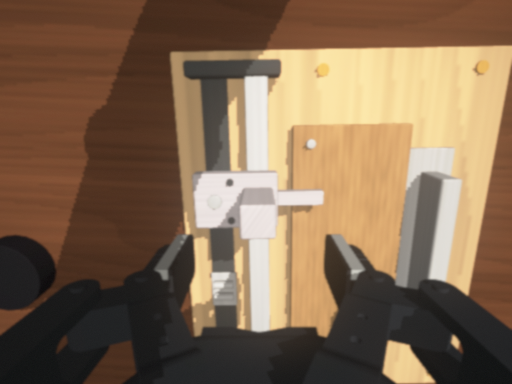

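The post's top is at (260,218), against a predicted (261,217), and the fingers straddle it. The notch ridges are near (223,285). Going down and gripping.

Emit:
apply_moves(
  rows=[
    [[0, 0, 0.15], [0, 0, 0]],
    [[0, 0, 0.28], [0, 0, 0]],
    [[0, 0, 0.338], [0, 0, 0]],
    [[0, 0, 0.338], [0, 0, 0]],
  ],
)

```text
clock: 9.78
tcp_pos: [0.5209, -0.1634, 0.0762]
orientation: [0.064, -3.139, -0.001]
contact_force: [0.0, -0.3, 1.3]
grip_width: 0.0641
gripper_force: 0.0
```

Emit:
apply_moves(
  rows=[
    [[0, 0, 0], [0, 0, 0]],
    [[0, 0, 0], [0, 0, 0]],
    [[0, 0, 0], [0, 0, 0]],
    [[0, 0, 0], [0, 0, 0]],
  ],
  jaw=-1,
  newtons=60,
)

```text
clock: 10.28
tcp_pos: [0.5219, -0.1651, 0.0781]
orientation: [-0.063, 3.139, -0.002]
contact_force: [-0.9, -0.6, 6.2]
grip_width: 0.0235
gripper_force: 59.4
```

Run:
```python
from h import *
im=cv2.imread('pics/w6.png');print([(v,int(im[v,222:228].mean())) for v in range(266,306)])
o=telemetry.get_obs();print(o['tcp_pos'],o['contact_force'],o['gripper_force'])
plan([.520+.078,-.164+.078*.044,.0775],.044)
```

```text
[(266, 100), (267, 100), (268, 100), (269, 100), (270, 103), (271, 130), (272, 181), (273, 219), (274, 227), (275, 226), (276, 225), (277, 222), (278, 215), (279, 200), (280, 173), (281, 163), (282, 172), (283, 176), (284, 179), (285, 182), (286, 175), (287, 162), (288, 150), (289, 149), (290, 149), (291, 141), (292, 124), (293, 122), (294, 131), (295, 142), (296, 151), (297, 154), (298, 150), (299, 144), (300, 142), (301, 147), (302, 149), (303, 149), (304, 136), (305, 104)]
[ 0.5219187  -0.16511602  0.07806492] [-0.86661713 -0.5927569   6.21426751] 59.42387938499451
shift [-0.3048  0.0059  0.003 ] turn [-0.0004  0.0008 -0.0011] q7 1.92
```

Emit:
apply_moves(
  rows=[
    [[-0.05, 0, 0], [0, 0, 0]],
    [[-0.12, 0, 0], [0, 0, 0]],
    [[-0.19, 0, 0], [0, 0, 0]],
    [[-0.25, 0, 0], [0, 0, 0]],
    [[-0.29, 0, 0], [0, 0, 0]],
    [[-0.29, 0, 0], [0, 0, 0]],
    [[-0.29, 0, 0], [0, 0, 0]],
  ],
)

```text
clock: 11.15
tcp_pos: [0.5949, -0.1611, 0.0781]
orientation: [-0.065, 3.138, -0.0]
contact_force: [1.6, 1.2, 5.8]
grip_width: 0.0234
gripper_force: 59.9
```

Run:
```python
from h import *
f=look('wrist');o=telemetry.get_obs();print(o['tcp_pos'],o['contact_force'],o['gripper_force'])
cv2.imwrite('pics/w7.png',f['frame'][:,:,::-1])
```

```text
[ 0.59489042 -0.16110514  0.07810799] [2.21594806 1.44677562 5.01539317] 59.85481381416321
```

View pics/w7.png

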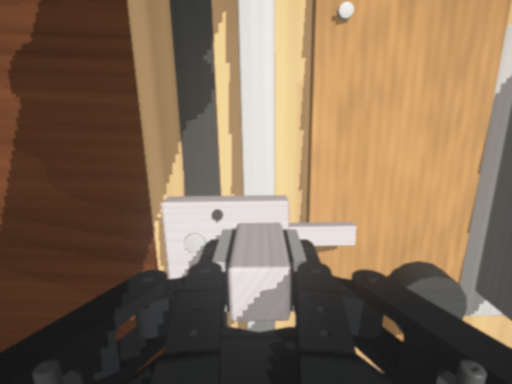

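The post is held firmly and the stop slid along with the gripper. The notch is now hidden beneath the stop, so I'll creep forward on force.

Emit:
apply_moves(
  rows=[
    [[-0.016, 0, 0], [0, 0, 0]],
    [[-0.032, 0, 0], [0, 0, 0]],
    [[-0.032, 0, 0], [0, 0, 0]],
  ],
)

```text
clock: 11.58
tcp_pos: [0.6027, -0.1607, 0.0781]
orientation: [-0.065, 3.138, 0.0]
contact_force: [2.0, 1.9, 5.9]
grip_width: 0.0235
gripper_force: 60.0
```

Emit:
apply_moves(
  rows=[
    [[-0.008, 0, 0], [0, 0, 0]],
    [[-0.008, 0, 0], [0, 0, 0]],
  ],
)

```text
clock: 11.82
tcp_pos: [0.6044, -0.1606, 0.0781]
orientation: [-0.065, 3.139, 0.0]
contact_force: [0.5, 2.2, 6.7]
grip_width: 0.0238
gripper_force: 60.1
```

Emit:
apply_moves(
  rows=[
    [[-0.008, 0, 0], [0, 0, 0]],
    [[-0.008, 0, 0], [0, 0, 0]],
  ],
)

```text
clock: 12.08
tcp_pos: [0.6061, -0.1605, 0.0781]
orientation: [-0.064, 3.139, 0.001]
contact_force: [-1.0, 2.1, 8.0]
grip_width: 0.0234
gripper_force: 60.3
```

Emit:
apply_moves(
  rows=[
    [[-0.008, 0, 0], [0, 0, 0]],
    [[-0.008, 0, 0], [0, 0, 0]],
  ],
)

```text
clock: 12.32
tcp_pos: [0.6068, -0.1604, 0.0781]
orientation: [0.064, -3.14, -0.001]
contact_force: [-6.5, 2.8, 11.2]
grip_width: 0.0237
gripper_force: 60.8
```

Emit:
apply_moves(
  rows=[
    [[-0.008, 0, 0], [0, 0, 0]],
    [[-0.008, 0, 0], [0, 0, 0]],
  ],
)

```text
clock: 12.58
tcp_pos: [0.6092, -0.1603, 0.0781]
orientation: [-0.064, 3.141, 0.001]
contact_force: [-3.3, 2.7, 10.6]
grip_width: 0.0233
gripper_force: 60.5
```

Emit:
apply_moves(
  rows=[
    [[-0.008, 0, 0], [0, 0, 0]],
    [[-0.008, 0, 0], [0, 0, 0]],
  ],
)

```text
clock: 12.82
tcp_pos: [0.6119, -0.1602, 0.0781]
orientation: [-0.064, 3.14, 0.001]
contact_force: [-2.2, 2.0, 7.6]
grip_width: 0.0234
gripper_force: 60.2
```

Emit:
apply_moves(
  rows=[
    [[-0.006, 0, 0], [0, 0, 0]],
    [[-0.006, 0, 0], [0, 0, 0]],
  ],
)

```text
clock: 13.08
tcp_pos: [0.6138, -0.1601, 0.0781]
orientation: [-0.065, 3.139, 0.001]
contact_force: [0.7, 2.2, 7.0]
grip_width: 0.0232
gripper_force: 60.0
```

Emit:
apply_moves(
  rows=[
    [[-0.004, 0, 0], [0, 0, 0]],
    [[-0.004, 0, 0], [0, 0, 0]],
  ],
)

```text
clock: 13.32
tcp_pos: [0.6151, -0.16, 0.0781]
orientation: [-0.065, 3.138, 0.001]
contact_force: [1.4, 1.9, 5.0]
grip_width: 0.0234
gripper_force: 59.9
```

Emit:
apply_moves(
  rows=[
    [[-0.006, 0, 0], [0, 0, 0]],
    [[-0.006, 0, 0], [0, 0, 0]],
  ],
)

```text
clock: 13.58
tcp_pos: [0.6171, -0.1599, 0.0781]
orientation: [-0.065, 3.137, 0.0]
contact_force: [2.1, 2.2, 5.9]
grip_width: 0.0234
gripper_force: 59.8
```

Emit:
apply_moves(
  rows=[
    [[-0.006, 0, 0], [0, 0, 0]],
    [[-0.006, 0, 0], [0, 0, 0]],
  ],
)

```text
clock: 13.82
tcp_pos: [0.6191, -0.1597, 0.0781]
orientation: [-0.065, 3.136, 0.0]
contact_force: [5.1, 3.0, 6.3]
grip_width: 0.0231
gripper_force: 59.8
```

Emit:
apply_moves(
  rows=[
    [[-0.004, 0, 0], [0, 0, 0]],
    [[-0.004, 0, 0], [0, 0, 0]],
    [[-0.004, 0, 0], [0, 0, 0]],
  ],
)

```text
clock: 14.2
tcp_pos: [0.6195, -0.1598, 0.0781]
orientation: [-0.064, 3.138, 0.001]
contact_force: [2.3, 2.1, 8.0]
grip_width: 0.0234
gripper_force: 60.3
```

Run:
```python
from h import *
f=look('top');im=f['frame'][105:230,240:345]
cv2.imwrite('pics/t8.png',cv2.resize(im[:,:,::-1],None,fx=4.6,fy=4.6,interpolation=cv2.INTER_CUBIC))
g=cv2.cvtColor(im,cv2.COLOR_RGB2HSV)
o=telemetry.get_obs();print(o['tcp_pos'],o['contact_force'],o['moment'],o['gripper_force'])
```

```text
[ 0.61948521 -0.15975438  0.07812855] [2.40351011 2.74642595 8.39788852] [ 0.47048337 -0.36003071  0.46017579] 60.309560894966125
```

The rise, the forward pull and then the resistance all put the ball in the notch at x≈0.619, which agrees with vision (about 0.619). I'll let go briefly so the ball centres the stop, then grip it again.

Emit:
apply_moves(
  rows=[
    [[0, 0, 0], [0, 0, 0]],
    [[0, 0, 0], [0, 0, 0]],
    [[0, 0, 0], [0, 0, 0]],
    [[0, 0, 0], [0, 0, 0]],
  ],
  jaw=-0.1,
)

```text
clock: 14.75
tcp_pos: [0.6175, -0.1608, 0.0765]
orientation: [0.061, -3.14, 0.0]
contact_force: [-0.3, 0.1, -0.2]
grip_width: 0.0386
gripper_force: 0.0
```

Run:
```python
from h import *
f=look('wrist');cv2.imwrite('pics/w9.png',f['frame'][:,:,::-1])
o=telemetry.get_obs();print(o['tcp_pos'],o['contact_force'])
for x in (.616,.619,.622):
  ax=np.array([np.cos(.044),np.sin(.044),0]);ay=np.array([-ax[1],ax[0],0]);c=np.array([x,-.1605,.095])
  print(x,px(f,np.array([c+sx*.012*ax+sy*.012*ay for sx,sy in((-1,-1),(-1,1),(1,1),(1,-1))])).round(1).tolist())
```

```text
[ 0.61760247 -0.16081317  0.07658319] [ 0.37747718 -0.54599199  0.88035804]
0.616 [[231.1, 261.2], [297.0, 260.9], [295.3, 317.5], [233.0, 317.8]]
0.619 [[231.0, 268.7], [296.4, 268.3], [294.7, 324.1], [232.8, 324.4]]
0.622 [[230.9, 276.0], [295.9, 275.7], [294.2, 330.7], [232.7, 330.9]]
```

View pics/w9.png

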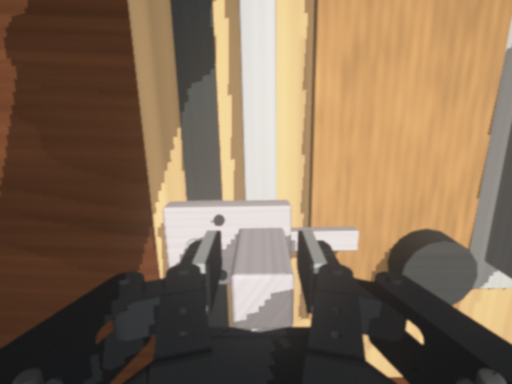

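The fingers are clear of the post. Its top spans rows ~276–330, so it sits at x≈0.62, and the ball is in the notch. Re-centring by 2 mm and gripping again.

Emit:
apply_moves(
  rows=[
    [[-0.009, 0, 0], [0, 0, 0]],
    [[-0.009, 0, 0], [0, 0, 0]],
    [[-0.009, 0, 0], [0, 0, 0]],
  ],
)

```text
clock: 15.18
tcp_pos: [0.6201, -0.1606, 0.0768]
orientation: [0.062, -3.141, -0.0]
contact_force: [-0.4, 0.2, 0.4]
grip_width: 0.038
gripper_force: 0.0
```

Emit:
apply_moves(
  rows=[
    [[0, 0, 0], [0, 0, 0]],
    [[0, 0, 0], [0, 0, 0]],
    [[0, 0, 0], [0, 0, 0]],
    [[0, 0, 0], [0, 0, 0]],
    [[0, 0, 0], [0, 0, 0]],
    [[0, 0, 0], [0, 0, 0]],
    [[0, 0, 0], [0, 0, 0]],
    [[0, 0, 0], [0, 0, 0]],
  ],
  jaw=-1,
  newtons=40,
)

```text
clock: 16.18
tcp_pos: [0.6202, -0.1597, 0.077]
orientation: [0.063, -3.141, -0.001]
contact_force: [-2.0, 5.5, 5.7]
grip_width: 0.0236
gripper_force: 40.7
```

Run:
```python
from h import *
a=cv2.imread('pics/w9.png').astype(int)
f=look('wrist');b=f['frame'][:,:,::-1].astype(int);o=telemetry.get_obs();print(o['tcp_pos'],o['contact_force'],o['gripper_force'],o['qvel'].round(3))
# post near-top edge, world x, in both pictures (seen column 260)
print('before',[(v,int(a[v,255:275].mean())) for v in range(266,290)]);print('after',[(v,int(b[v,255:275].mean())) for v in range(262,290)])
print(f['origin'])
# rule still flush?
t=look('top')['frame'];sat=cv2.cvtColor(t,cv2.COLOR_RGB2HSV)[...,1]
print([int(x) for x in sat[165,255:290]])
```

```text
[ 0.62020722 -0.15973238  0.07696361] [-1.79374489  4.4727916   5.77203148] 40.715805888175964 [ 0.001 -0.001 -0.     0.002 -0.    -0.002  0.   ]
before [(266, 167), (267, 167), (268, 167), (269, 168), (270, 168), (271, 168), (272, 172), (273, 184), (274, 203), (275, 220), (276, 229), (277, 231), (278, 231), (279, 229), (280, 227), (281, 227), (282, 226), (283, 226), (284, 226), (285, 226), (286, 226), (287, 226), (288, 225), (289, 225)]
after [(262, 165), (263, 165), (264, 165), (265, 169), (266, 180), (267, 198), (268, 216), (269, 226), (270, 229), (271, 229), (272, 227), (273, 226), (274, 225), (275, 225), (276, 225), (277, 224), (278, 224), (279, 224), (280, 224), (281, 224), (282, 224), (283, 224), (284, 223), (285, 223), (286, 223), (287, 223), (288, 223), (289, 222)]
[ 0.55460887 -0.1639704   0.19505873]
[64, 63, 57, 37, 13, 4, 2, 2, 2, 2, 1, 1, 2, 4, 6, 10, 28, 60, 88, 101, 105, 102, 101, 103, 102, 102, 106, 106, 103, 104, 102, 105, 108, 103, 107]
```

```bash
python3 -c "
from h import *
print(job.hand_in())"
```

```text
the job is handed in; nothing more can be done
None
```

I handed the job in with the straightedge lying flush on the blank's free edge and the stop in the notch, with the gripper holding its post at about 40 N; the hand-in returned no verdict.

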